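Put the conduit fitting samples back in their foam inlays

TASK

Customers have left the four cast aluminium conduit fittings of the sample set lying about on the shelf. Put each one back into the foam inlay whose cut-out has its shape and size, sitting fully down in the cut-out: the tee and the elbow flat with their covers up, the two couplings standing upright. Leave the stud finder and the spring clamp where they are.

Things in the scene. Friction and masses are not known exactly. Their poses are not given: they have to be found in the camera images.
- tee: T-shaped cast aluminium conduit body lying flat, cover up. Origin: underside, centre of its 56 x 92 mm bounding box; z up. Flat-sided trunk along y: x -28 to 6, y -38 to 38 mm, sides flat to 35 mm high, cover top at 38; round hub at each end to y +-46. Middle hub, 32 mm across, along +x: x 6 to 28, y -16 to 16, 32 mm high. 0.22 kg.
- elbow: L-shaped cast aluminium conduit body lying flat, cover up. Origin: underside, centre of its 56 x 86 mm bounding box; z up. Flat-sided trunk along y: x -28 to 6, y -33 to 43 mm, sides flat to 35 mm high, cover top at 38; round hub on its -y end to y -43. Side hub, 32 mm across, along +x: x 6 to 28, y 7 to 39, 32 mm high. 0.20 kg.
- coupling_large: The larger of two cast aluminium conduit couplings: plain round tube standing upright, outside diameter 54 mm, 58 mm tall, 5 mm wall. Origin: centre of the underside, z along the tube axis. About 0.17 kg.
- coupling_small: The smaller of two cast aluminium conduit couplings: plain round tube standing upright, outside diameter 30 mm, 46 mm tall, 3.5 mm wall. Origin: centre of the underside, z along the tube axis. About 0.06 kg.
- inlay_tee: Fixed black foam inlay, 104 x 124 mm (x, y), 16 mm high; pale floor of the cut-out 6 mm above the underside. Origin: underside centre, z up. T-shaped cut-out for the tee: x -36 to 14, y -54 to 54 mm, plus branch x 14 to 36, y -24 to 24. This is the outline with 8 mm to spare all round: fitting and inlay share origin and axes when it sits home.
- inlay_elbow: Fixed black foam inlay, 104 x 124 mm (x, y), 16 mm high; pale floor of the cut-out 6 mm above the underside. Origin: underside centre, z up. L-shaped cut-out for the elbow: x -36 to 14, y -51 to 51 mm, plus branch x 14 to 36, y -1 to 51. This is the outline with 8 mm to spare all round: fitting and inlay share origin and axes when it sits home.
- inlay_large: Fixed black foam inlay, 104 x 124 mm (x, y), 16 mm high; pale floor of the cut-out 6 mm above the underside. Origin: underside centre, z up. Round cut-out 70 mm in diameter at its centre, for the larger coupling (8 mm to spare all round).
- inlay_small: Fixed black foam inlay, 104 x 124 mm (x, y), 16 mm high; pale floor of the cut-out 6 mm above the underside. Origin: underside centre, z up. Round cut-out 46 mm in diameter at its centre, for the smaller coupling (8 mm to spare all round).
- stud_finder: Blue plastic stud finder lying flat, 150 x 66 x 26 mm, long side along its x; loose, to be left where it is. Origin: centre of the underside.
- spring_clamp: Orange plastic spring clamp lying on its side, 26 mm high, about 160 mm long (x -90 to 72 mm, jaws to +x), 95 mm across the black handle ends at -x; loose, to be left where it is. Origin: on the underside near the pivot.
Things that resemble listed ones, but are neither listed nor needed, are in the scene too. What is shaped like the inlay_small but yellow is not meant. Leave any purple look-alike of the tee alone.

How it is judged:
At the end, for the whole second after the job is handed in: Each of the four fittings rests in the cut-out of its own inlay: its origin within 14 mm (horizontally) of the inlay's origin and less than 9 mm above the inlay's underside (that is, down on the cut-out floor at 6 mm), tilted less than 0.12 rad, released and at rest (horizontal distance between tee and inlay_tee below 0.014 m and z of tee in the frame of inlay_tee below 0.009 m and angle between each of tee, elbow, coupling_large, coupling_small's own z axis and vertical below 0.12 rad and linear speed of each of tee, elbow, coupling_large, coupling_small below 0.02 m/s and horizontal distance between elbow and inlay_elbow below 0.014 m and z of elbow in the frame of inlay_elbow below 0.009 m and horizontal distance between coupling_large and inlay_large below 0.014 m and z of coupling_large in the frame of inlay_large below 0.009 m and horizontal distance between coupling_small and inlay_small below 0.014 m and z of coupling_small in the frame of inlay_small below 0.009 m); the robot touches nothing.
It fails at once if the stud finder is moved by more than 25 mm (distance of stud_finder from where it was at the start of the episode above 0.025 m).
It fails at once if the spring clamp is moved by more than 25 mm (distance of spring_clamp from where it was at the start of the episode above 0.025 m).
It also fails if it takes over 106 s, if anything falls off the work surface, if the arm or the gripper's body presses on something with over 40 N, if the wrist force passes 120 N, or if a joint passes its speed limit or range.

ROBOT

A 6-joint arm with a two-finger parallel gripper is mounted at the origin on the work surface. World frame = base frame: x ahead of the robot, y to its left, z up, the work surface at z = 0. Lengths are in m, angles in rad, forces in N, time in s.
With the tool pointing down it reaches from about 0.15 to 0.775 m from the base axis. Payload 6.1 kg.
Tool frame: the origin (TCP) lies between the finger pads; the fingertips stand 22 mm ahead of it and the grasp point (between the pads) lies 3 mm ahead of it; z points along the fingers, y is the line along which they close (so a half turn about z gives the same grasp; the last joint's range is limited). The gripper opens to 85 mm and grips with 20 to 120 N. Pads are 22 mm wide; open, the fingers measure 114 mm over their backs; the gripper's body (76 mm by 85 mm) begins 54 mm behind the grasp point. The pads swing forward as they close: fully open they stand 13 mm farther back than shut.
Start: joints at [1.346, 0.126, -0.04, 1.405, 0, 1.571], TCP at [0.117, 0.512, 0.253] pointing down, gripper open.
Joint ranges: [-2.72, 2.72], [-0.95, 1.95], [-1.27, 1.35], [-1.78, 2.02], [-1.46, 1.47], [-3.14, 3.14]. Speed limits (rad/s): [2.39, 2.39, 3.01, 3.14, 3.14, 3.14].

INTERFACE

Orientations are given as [roll, pitch, yaw] about the fixed x, y, z axes, in that order (R = Rz(yaw) Ry(pitch) Rx(roll)).
In Python, from rig import env gives the robot as it stands. Calls block until the motion is done:
- env.move_ptp(position, orientation): joint-space move of the TCP to a pose.
- env.servo_line(position, v=0.15, rotation=None): straight line of the TCP; rotation=None keeps the orientation; v is the mean speed in m/s.
- env.movej(angles): joint-space move.
- env.command_gripper(opening): finger opening in m; the grip force is fixed at half the most; returns when the fingers have stopped.
- env.pause(seconds).
- env.ik(position, orientation): joint angles nearest the present ones, or None.
- env.read_camera(name): name is "scene" or "side" or "wrist"; returns the picture (480x640x3 uint8, red, green, blue); there is no depth.
- env.calibration(name): a dict with "vertical_fov" (degrees; the focal length in pixels is half the picture's height over the tangent of half this angle, whatever the lens; pixels are square), "cx", "cy" (the principal point, pixels), "xyz" and "rotation" of the camera in the world; the wrist camera has in their place "tool_from_camera" (4x4, takes a point from camera to tool coordinates, whose origin is the TCP and whose axes are the flange's). Camera axes: x right, y down, z forward; pixel columns grow to the right and rows downward; lengths in m; the calibration is good to about 2 mm. A picture is of the moment at which its call begins: read the wrist's pose just before it. calibration takes no time and is no camera call.
A pose or a line that the arm cannot do raises env.PlanningError and nothing moves.
- env.finish_job(): hands the job in; it is judged then, once.
Trained networks look in the newest picture that a camera, given by its name, has taken for a name from the list of things; names that differ only in an ending like _2 or _b are one class to them, and where a whole thing is asked for, a point or a joint stands for the part that bears it (a point fixed in the world has none). Each returns a list of dicts, best first, with "score" (0 to 1); they miss things now and then, are a little off and sometimes report something else, mostly with a low value. They report only what shows in the picture. A call takes as long as a camera call. They do not tell look-alikes from the thing itself.
- env.recognise(label, camera): "uv" ([column, row] in pixels, amid what is visible of it).
- env.mark_of(label, camera): "uv" ([column, row] in pixels: a listed point, or the origin of a listed thing).
Readings, each from a call of its own:
- env.current_clock(): time.
- env.current_q(): joint angles.
- env.current_joint_vel(): joint speeds.
- env.current_tau(): joint torques, N m.
- env.current_position(): TCP position.
- env.current_tool_rot(): TCP orientation.
- env.current_contact_force(): force on the tool from outside, world axes, zero at the start.
- env.current_torque(): the same for the moment, N m.
- env.current_grip_width(): finger opening in m.
- env.current_gripper_force(): force on a finger pad.
Only numpy, scipy, OpenCV 4.12 (cv2) and the standard library are available. Lean on these libraries where they do the work, as an engineer would, in place of code of your own. Each camera call takes 0.05 s, during which the arm holds its last target. There are 200 camera calls.

## Working session

There is one attempt and no reset: what is moved stays moved. The work goes in short steps, each a Python script; the robot and the scene stay as the last script left them, time stands still between calls to the robot, and variables do not carry over. Pictures are saved under pics/ and viewed, at most 14 in all, crops included, and the job is handed in when it is done.

```bash
ls; mkdir -p pics; python3 - <<'E'
from rig import env
import cv2
for c in ["scene","side"]:
    im=env.read_camera(c); cv2.imwrite(f"pics/{c}0.png",im[:,:,::-1]); k=env.calibration(c); print(c,k)
    for l in ["tee","elbow","coupling_large","coupling_small","inlay_tee","inlay_elbow","inlay_large","inlay_small","stud_finder","spring_clamp"]:
        print(l,[(d["uv"],round(d["score"],2)) for d in env.mark_of(l,c)])
print(env.calibration("wrist"),env.current_clock())
E
```

```text
pics
scene {'vertical_fov': 42.70909578527039, 'cx': 314.1003008878234, 'cy': 231.76632252962472, 'xyz': array([ 1.71503928, -0.05947542,  0.8885923 ]), 'rotation': array([-2.18227996,  0.01961985,  1.50435567])}
tee [([279.0, 241.3], 0.56)]
elbow [([208.7, 224.0], 0.86)]
coupling_large [([421.4, 211.7], 0.84)]
coupling_small [([353.0, 231.4], 0.75)]
inlay_tee [([470.4, 243.1], 0.71), ([357.6, 279.6], 0.61)]
inlay_elbow [([473.2, 243.6], 0.78)]
inlay_large []
inlay_small [([152.5, 214.7], 0.84), ([169.6, 257.6], 0.57)]
stud_finder [([170.8, 312.7], 0.62)]
spring_clamp []
side {'vertical_fov': 43.82101080301643, 'cx': 327.57951958818666, 'cy': 246.67536339231705, 'xyz': array([0.46553992, 1.18747841, 0.76572732]), 'rotation': array([-2.10738963,  0.02632192, -3.11516201])}
tee [([343.6, 251.0], 0.88), ([392.4, 239.7], 0.86)]
elbow []
coupling_large [([384.4, 347.6], 0.68)]
coupling_small [([353.7, 297.7], 0.59)]
inlay_tee [([269.1, 291.4], 0.85)]
inlay_elbow [([308.7, 380.9], 0.9), ([266.5, 291.0], 0.31)]
inlay_large [([269.2, 245.6], 0.92)]
inlay_small [([330.9, 204.4], 0.67), ([400.1, 191.2], 0.58)]
stud_finder [([254.7, 206.7], 0.94)]
spring_clamp [([215.6, 352.5], 0.73)]
{'vertical_fov': 66.8423567741151, 'cx': 314.6376648224351, 'cy': 237.62439814311597, 'tool_from_camera': array([[-1.07402287e-04, -9.52855965e-01, -3.03422969e-01,
         7.69290603e-02],
       [ 9.99999796e-01, -2.93421268e-04,  5.67478268e-04,
         1.55893782e-04],
       [-6.29755806e-04, -3.03422846e-01,  9.52855802e-01,
        -1.20491199e-01],
       [ 0.00000000e+00,  0.00000000e+00,  0.00000000e+00,
         1.00000000e+00]])} 1.1
```

View pics/scene0.png

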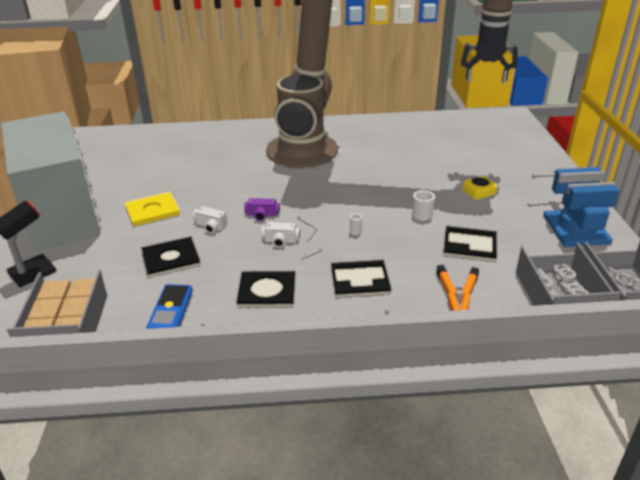

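View pics/side0.png

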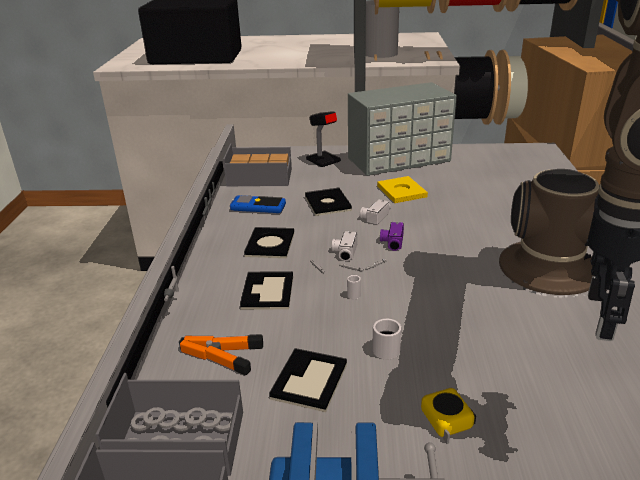

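```bash
cat > h.py <<'E'
from rig import env
import numpy as np, cv2
from scipy.spatial.transform import Rotation as R
def cam(name):
    k=env.calibration(name); f=240/np.tan(np.radians(k["vertical_fov"])/2)
    K=np.array([[f,0,k["cx"]],[0,f,k["cy"]],[0,0,1]])
    if "xyz" in k: Rc=R.from_euler("xyz",k["rotation"]).as_matrix(); t=np.array(k["xyz"])
    else:
        Rt=R.from_euler("xyz",env.current_tool_rot()).as_matrix(); p=np.array(env.current_position())
        T=k["tool_from_camera"]; Rc=Rt@T[:3,:3]; t=p+Rt@T[:3,3]
    return K,Rc,t
def plane(c,uv,z):
    K,Rc,t=c; uv=np.atleast_2d(uv).astype(float)
    d=(Rc@np.linalg.inv(K)@np.c_[uv,np.ones(len(uv))].T).T
    return t+d*((z-t[2])/d[:,2])[:,None]
def proj(c,P):
    K,Rc,t=c; q=(np.atleast_2d(P)-t)@Rc; q=q@K.T; return q[:,:2]/q[:,2:]
def save(n,im): cv2.imwrite(f"pics/{n}.png",im[:,:,::-1])
E
python3 - <<'E'
from h import *
import pickle
S=dict(tee=(281,235),elbow=(210,219),cl=(423,207),cs=(355,226),it=(360,278),ie=(470,243),il=(266,288),is_=(170,256))
D=dict(tee=(345,246),elbow=(375,212),cl=(386,340),cs=(354,288),it=(267,289),ie=(309,378),il=(270,242),is_=(328,201))
for n in S: print(n,plane(cam("scene"),S[n],.015)[0,:2].round(3),plane(cam("side"),D[n],.015)[0,:2].round(3))
print(env.current_tool_rot())
for i,y in enumerate([.14,-.17]):
    env.move_ptp([.42,y,.27],[np.pi,0,0]); c=cam("wrist"); im=env.read_camera("wrist"); save(f"w{i}",im); pickle.dump((c,im),open(f"w{i}.pkl","wb"))
    for l in ["tee","elbow","coupling_large","coupling_small","inlay_tee","inlay_elbow","inlay_large","inlay_small"]:
        print(i,l,[(plane(c,d["uv"],0 if "c" in l else .0)[0,:2].round(3),np.round(d["uv"]),round(d["score"],2)) for d in env.mark_of(l,"wrist")])
print(env.current_clock())
E
```

```text
tee [ 0.477 -0.076] [ 0.476 -0.077]
elbow [ 0.388 -0.257] [ 0.395 -0.256]
cl [0.385 0.297] [0.396 0.282]
cs [0.455 0.11 ] [0.456 0.105]
it [0.66  0.096] [0.648 0.106]
ie [0.552 0.375] [0.54  0.387]
il [ 0.675 -0.113] [ 0.664 -0.1  ]
is_ [ 0.538 -0.34 ] [ 0.524 -0.326]
[-3.14156197e+00  7.91081512e-07  2.91681121e+00]
0 tee [(array([ 0.362, -0.119]), array([543., 248.]), 0.93), (array([ 0.48 , -0.078]), array([525., 140.]), 0.88)]
0 elbow []
0 coupling_large [(array([0.396, 0.293]), array([177., 219.]), 0.94)]
0 coupling_small [(array([0.454, 0.112]), array([341., 166.]), 0.7)]
0 inlay_tee []
0 inlay_elbow [(array([0.541, 0.382]), array([70., 77.]), 0.69)]
0 inlay_large []
0 inlay_small []
1 tee [(array([ 0.478, -0.078]), array([227., 142.]), 0.79), (array([ 0.363, -0.122]), array([273., 247.]), 0.69)]
1 elbow [(array([ 0.399, -0.262]), array([398., 216.]), 0.57)]
1 coupling_large []
1 coupling_small [(array([0.459, 0.113]), array([ 47., 161.]), 0.68)]
1 inlay_tee []
1 inlay_elbow []
1 inlay_large []
1 inlay_small [(array([ 0.529, -0.34 ]), array([486.,  90.]), 0.69), (array([ 0.312, -0.416]), array([523., 288.]), 0.61)]
10.2333
```

View pics/w0.png

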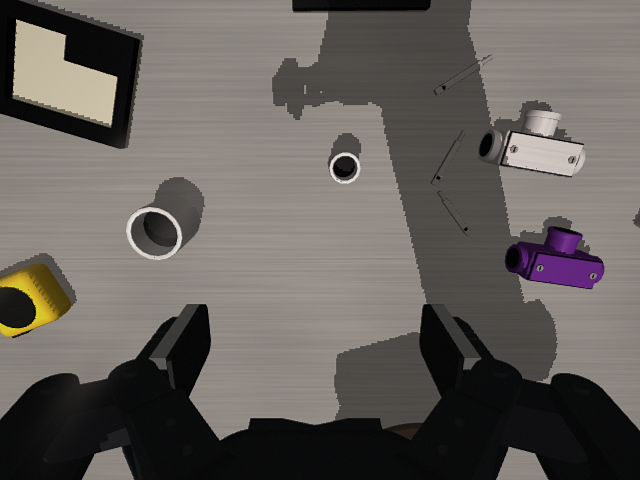

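View pics/w1.png

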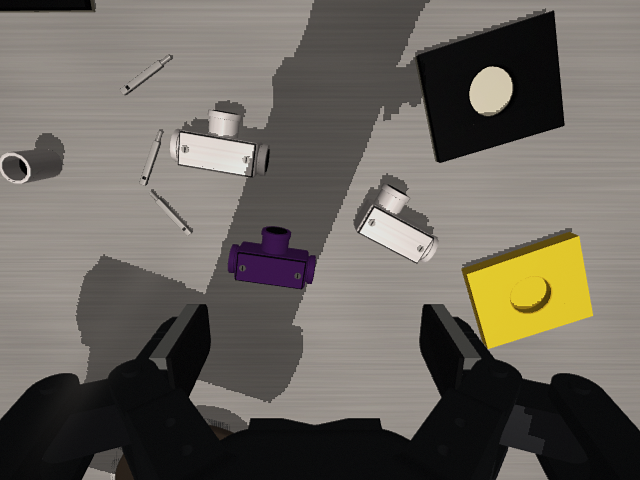

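```bash
cat > fit.py <<'E'
from h import *
from scipy.optimize import differential_evolution
U=2
def box(x0,x1,y0,y1): return [(x0,y0),(x1,y0),(x1,y1),(x0,y1)]
CUT=dict(inlay_tee=[(-36,-54),(14,-54),(14,-24),(36,-24),(36,24),(14,24),(14,54),(-36,54)],
 inlay_elbow=[(-36,-51),(14,-51),(14,-1),(36,-1),(36,51),(-36,51)],
 inlay_large=[(35*np.cos(a),35*np.sin(a)) for a in np.linspace(0,2*np.pi,40)],
 inlay_small=[(23*np.cos(a),23*np.sin(a)) for a in np.linspace(0,2*np.pi,40)])
TOP=dict(tee=[(box(-28,6,-38,38),36),(box(6,28,-12,12),30)],elbow=[(box(-28,6,-33,43),36),(box(6,28,11,35),30)])
def render(name,c,x,shape):
    s=lambda pts,z: proj(c,np.c_[np.array(pts)/1000@np.array([[np.cos(x[2]),np.sin(x[2])],[-np.sin(x[2]),np.cos(x[2])]])+x[:2],np.full(len(pts),z/1000)])
    fill=lambda im,p: cv2.fillPoly(im,[np.round(((p+.5)*U-.5)*16).astype(np.int32)],1,shift=4)
    Z=lambda: np.zeros((shape[0]*U,shape[1]*U),np.uint8)
    if name in TOP:
        m=Z()
        for p,z in TOP[name]: fill(m,s(p,z))
        return m
    o=box(-52,52,-62,62); out=fill(Z(),cv2.convexHull(np.r_[s(o,0),s(o,16)].astype(np.float32))[:,0])
    pale=fill(Z(),s(CUT[name],6))&fill(Z(),s(CUT[name],16))
    return np.where(pale,2,out)
def fit(name,c,im,xy,yaw=None,n=75):
    u,v=proj(c,[*xy,.015])[0].astype(int); r=max(0,v-n*1),max(0,u-n)
    sub=im[r[0]:v+n,r[1]:u+n]; K=c[0].copy(); K[0,2]-=r[1]; K[1,2]-=r[0]; c2=(K,c[1],c[2])
    b=cv2.resize(sub,None,fx=U,fy=U,interpolation=cv2.INTER_LINEAR).astype(int); mx,mn=b.max(2),b.min(2)
    if name in TOP: lab=(mn>185).astype(np.uint8)
    else: lab=np.where(mn>150+25,2,np.where(mx<45,1,0))
    f=lambda x: np.abs(render(name,c2,x,sub.shape).astype(int)-lab).mean()
    yb=(-np.pi,np.pi) if yaw is None else (yaw-.5,yaw+.5)
    res=differential_evolution(f,[(xy[0]-.025,xy[0]+.025),(xy[1]-.025,xy[1]+.025),yb],popsize=15,maxiter=60,seed=1,tol=1e-6)
    m=render(name,c2,res.x,sub.shape); vis=b.astype(np.uint8).copy()
    cs,_=cv2.findContours((m>0).astype(np.uint8),0,1); cv2.drawContours(vis,cs,-1,(255,0,0),1)
    cs,_=cv2.findContours((m>1).astype(np.uint8),0,1); cv2.drawContours(vis,cs,-1,(0,255,0),1)
    return res.x,res.fun/max((lab>0).mean(),1e-6),vis
def ring(c,im,xy,z,n=45):
    u,v=proj(c,[*xy,z])[0].astype(int); sub=im[v-n:v+n,u-n:u+n]
    m=(sub.min(2)>205).astype(np.uint8); _,l,st,_=cv2.connectedComponentsWithStats(m); k=1+np.argmax(st[1:,4])
    p=np.argwhere(l==k)[:,::-1]+[u-n,v-n]; P=plane(c,p,z)[:,:2].astype(np.float32)
    (x,y),rr=cv2.minEnclosingCircle(P); return x,y,rr
E
python3 - <<'E'
from fit import *
import pickle
for i,p in [(2,(.57,-.02)),(3,(.47,.28))]:
    env.move_ptp([*p,.27],[np.pi,0,0]); c=cam("wrist"); im=env.read_camera("wrist"); pickle.dump((c,im),open(f"w{i}.pkl","wb"))
print(env.current_clock())
W=[pickle.load(open(f"w{i}.pkl","rb")) for i in range(4)]
G={}; V=[]
for n,i,xy in [("tee",1,(.477,-.077)),("elbow",1,(.393,-.257)),("inlay_small",1,(.53,-.335)),("inlay_tee",2,(.654,.1)),("inlay_large",2,(.668,-.106)),("inlay_elbow",3,(.545,.381))]:
    x,s,v=fit(n,*W[i],xy); G[n]=x; print(n,x.round(4),round(s,3)); v=cv2.copyMakeBorder(v,0,max(0,266-v.shape[0]),0,max(0,266-v.shape[1]),cv2.BORDER_CONSTANT); V.append(cv2.resize(v,(266,266)) if v.shape[:2]==(300,300) else v[:266,:266])
G["coupling_large"]=ring(*W[3],(.395,.285),.058); G["coupling_small"]=ring(*W[0],(.455,.107),.046)
print(G["coupling_large"],G["coupling_small"],"alt",ring(*W[0],(.395,.285),.058))
pickle.dump(G,open("G.pkl","wb")); save("fits",np.vstack([np.hstack(V[:3]),np.hstack(V[3:])]))
E
```

```text
15.8833
tee [ 0.4806 -0.0731 -0.258 ] 0.473
elbow [ 0.377  -0.2456  2.6618] 0.638
inlay_small [ 0.5274 -0.3416  0.3004] 0.192
inlay_tee [ 0.6491  0.0991 -0.0009] 0.247
inlay_large [ 0.6668 -0.1121 -0.0805] 0.705
inlay_elbow [ 0.541   0.3803 -0.2897] 0.486
(0.39668014645576477, 0.29474684596061707, 0.025795938447117805) (0.45673441886901855, 0.11255313456058502, 0.014059865847229958) alt (0.3965582251548767, 0.293877512216568, 0.025691146031022072)
```

View pics/fits.png

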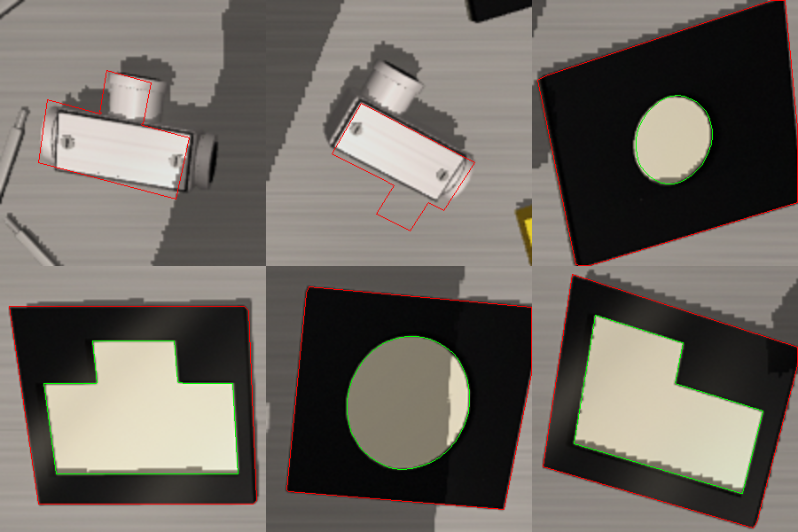

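```bash
python3 - <<'E'
from fit import *
import pickle
c,im=pickle.load(open("w1.pkl","rb")); G=pickle.load(open("G.pkl","rb")); V=[]
for n,uv,yoff in [("tee",(215,155),0),("elbow",(395,235),.005)]:
    m=(im.min(2)>190).astype(np.uint8)
    for th in range(185,236,5):
        m=(im.min(2)>th).astype(np.uint8); m=cv2.morphologyEx(m,cv2.MORPH_OPEN,np.ones((3,3)))
        _,l,st,_=cv2.connectedComponentsWithStats(m,connectivity=4); k=l[uv[1],uv[0]]
        if not k: continue
        P=plane(c,np.argwhere(l==k)[:,::-1],.038)[:,:2].astype(np.float32)
        r=cv2.minAreaRect(P*1000); b=cv2.boxPoints(r)/1000
        e=max([b[1]-b[0],b[2]-b[1]],key=np.linalg.norm); e=e if e[1]>0 else -e
        yaw=np.arctan2(-e[0],e[1]); ctr=np.array(r[0])/1000
        o=ctr+R.from_euler("z",yaw).as_matrix()[:2,:2]@[.011,-yoff]
        print(n,th,np.round(sorted(r[1]),1),o.round(4),round(yaw,3),len(P))
E
```

```text
tee 185 [28.8 68.6] [ 0.4801 -0.0775] -0.168 2054
tee 190 [28.8 68. ] [ 0.4801 -0.0773] -0.168 2046
tee 195 [28.7 68. ] [ 0.4801 -0.0773] -0.168 2039
tee 200 [28.6 68. ] [ 0.4801 -0.0772] -0.167 2025
tee 205 [28.6 67.8] [ 0.48   -0.0773] -0.165 1989
elbow 185 [28.8 68.6] [ 0.3961 -0.2616] -0.492 1727
elbow 190 [28.7 68.4] [ 0.3961 -0.2617] -0.49 1721
elbow 195 [28.7 68.4] [ 0.396  -0.2617] -0.492 1710
elbow 200 [28.6 68.4] [ 0.396  -0.2617] -0.492 1701
elbow 205 [28.6 68.4] [ 0.396  -0.2616] -0.492 1656
elbow 210 [28.5 64. ] [ 0.3969 -0.2598] -0.492 1264
```

```bash
cat > pp.py <<'E'
from fit import *
import pickle
G=pickle.load(open("G.pkl","rb"))
G["tee"]=np.array([.4801,-.0774,-.168]); G["elbow"]=np.array([.396,-.2617,-.492])
def pt(x,o): return np.array(x[:2])+R.from_euler("z",x[2]).as_matrix()[:2,:2]@o
def go(p,z,psi): env.move_ptp([*p,z],[np.pi,0,psi])
def down(p,z,v=.12): env.servo_line([*p,z],v=v)
def pick_place(pk,psi1,pl,psi2,h,w,opening):
    H=.175
    go(pk,H,psi1); env.command_gripper(opening); down(pk,h); env.command_gripper(w-.015)
    g=env.current_grip_width(); print("grip",round(g,4),"F",round(env.current_gripper_force(),1))
    if abs(g-w)>.006: raise SystemExit("bad grip")
    down(pk,H,.2); go(pl,H,psi2); down(pl,.030+h,.2); down(pl,.0075+h,.05)
    print("hold",round(env.current_grip_width(),4),"f",np.round(env.current_contact_force(),1))
    env.command_gripper(min(.085,w+.02)); down(pl,H,.2); print("t",env.current_clock())
def coupling(n,inl,h,w,op):
    a=np.array(G[n][:2]); b=G[inl][:2]; pick_place(a,np.arctan2(a[1],a[0]),b,np.arctan2(b[1],b[0]),h,w,op)
def body(n,inl,y):
    o=np.array([-.011,y]); a,b=G[n],G[inl]; pick_place(pt(a,o),a[2]+np.pi/2,pt(b,o),b[2]+np.pi/2,.037,.034,.06)
E
python3 - <<'E'
from pp import *
coupling("coupling_large","inlay_large",.042,.054,.082)
c=cam("wrist"); im=env.read_camera("wrist"); save("a1",im)
E
```

```text
grip 0.052 F 63.0
hold 0.0522 f [-0.7  0.4 -2. ]
t 23.3
```

View pics/a1.png

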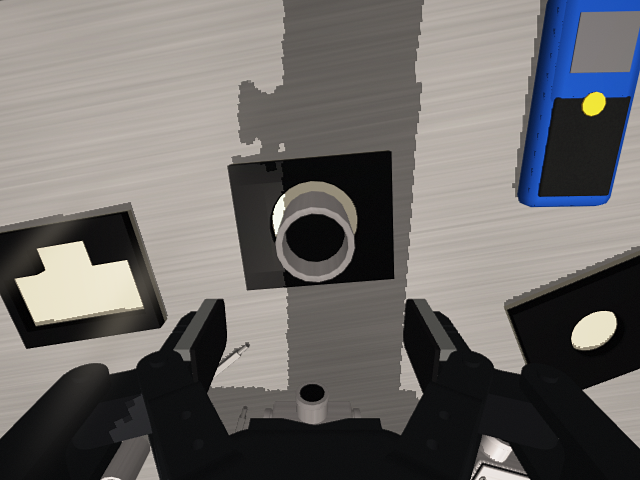

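The large coupling stands in its cut-out at (315,240), with pale floor visible around it. The stud finder at (575,100) has not moved. Next is the small coupling, then the elbow.

```bash
python3 - <<'E'
from pp import *
coupling("coupling_small","inlay_small",.038,.030,.056)
A=env.read_camera("wrist")
body("elbow","inlay_elbow",-.010)
B=env.read_camera("wrist"); save("a2",cv2.resize(np.hstack([A,B]),(800,300),interpolation=cv2.INTER_AREA))
E
```

```text
grip 0.029 F 58.9
hold 0.029 f [-0.8  0.2 -0.3]
t 31.425
grip 0.0327 F 61.1
hold 0.033 f [-0.4  0.3 -0.8]
t 42.8083
```

View pics/a2.png

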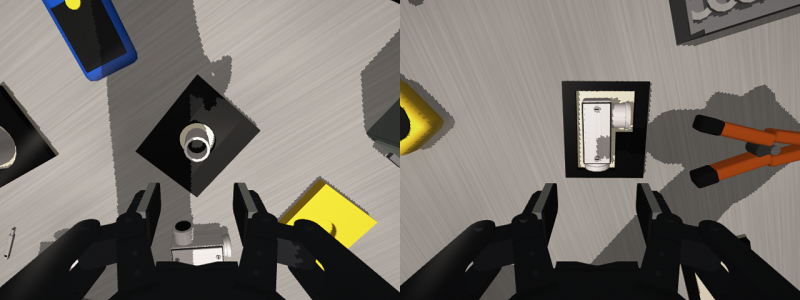

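The small coupling stands in its inlay (left half, 197,145). The elbow lies flat in its L-shaped cut-out (right half, 603,135). There are two tee candidates in w1, the aluminium one at (220,150) and the purple one at (273,258). The aluminium one is meant, since purple look-alikes are to be left alone. The first tile of the fits crop confirms it.

```bash
python3 - <<'E'
from pp import *
body("tee","inlay_tee",-.030)
A=env.read_camera("wrist"); env.move_ptp([.35,.1,.33],[np.pi,0,0]); B=env.read_camera("side"); save("a3",cv2.resize(np.hstack([A,B]),(800,300),interpolation=cv2.INTER_AREA)); save("a4",cv2.resize(B[180:420,170:450],None,fx=2.4,fy=2.4))
print(env.current_clock())
E
```

```text
grip 0.0328 F 60.5
hold 0.0325 f [-0.6 -0.5 -1.5]
t 50.75
54.6167
```

View pics/a3.png

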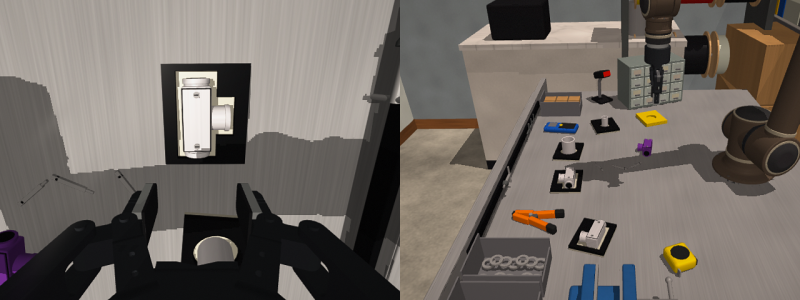

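View pics/a4.png

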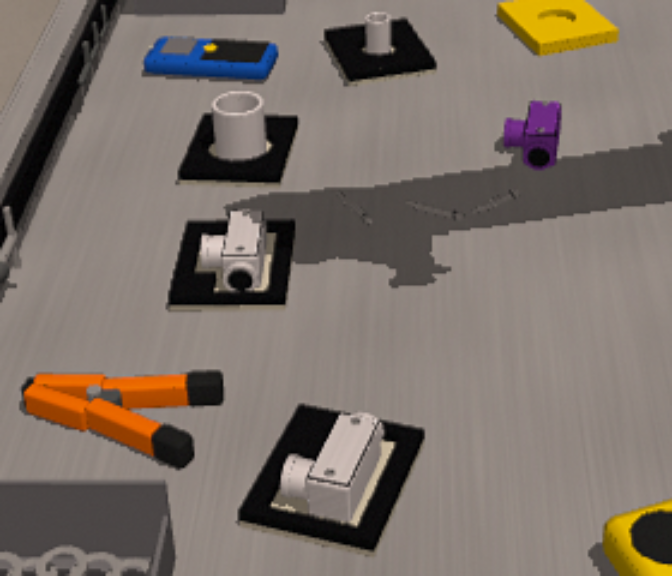

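All four fittings sit down in their own cut-outs: large coupling (238,130), small coupling (377,35), tee (240,250) and elbow (340,470). The clamp and stud finder look undisturbed.

```bash
python3 -c "
from rig import env
print(env.finish_job())"
```

```text
the job is handed in; nothing more can be done
None
```

I handed the job in at about 55 s; the last pictures show all four fittings down in their own inlays and the stud finder and spring clamp undisturbed, but `finish_job()` returned no verdict.

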